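Lay out the espresso prep station

TASK

Lay out the prep station for the next espresso: put the dosing funnel squarely on top of the portafilter's basket, stand the tamper in the middle of the round grey pad at the other end of the black mat, and set the leveller on the mat halfway between the portafilter and the pad. Stand the empty dosing cup, open end up, in the middle of the scale's steel plate. Leave all four upright, at rest and let go.

Things in the scene. Friction and masses are not known exactly. Their poses are not given: they have to be found in the camera images.
- funnel: Dosing funnel: a loose plain aluminium ring, open at both ends, 62 mm outer diameter, 4 mm wall, 30 mm high (about 70 g). Origin at the centre of its underside, z up along its axis. Starts standing on the counter, at one of four places in a row on the robot's side.
- dosing_cup: Dosing cup: a loose straight steel cup without handle, closed at the bottom, open at the top, 58 mm outer diameter, 3 mm wall, 58 mm high (about 120 g). Origin at the centre of its underside, z up along its axis. Starts upright on the counter in the same row.
- leveller: Leveller (coffee distribution tool): a loose solid low disc in two steps, steel foot 58 mm diameter and 16 mm high, above it a dark steel cap 62 mm diameter and 18 mm high; 34 mm high in all (about 300 g), flat on top. Origin at the centre of its underside, z up. Starts upright on the counter in the same row.
- tamper: Tamper: loose, with a steel foot 58 mm diameter (18 mm high, then tapering to 24 mm at 26 mm), a thin neck 20 mm diameter, and a dark wooden handle 38 mm diameter between 57 and 85 mm height; 92 mm high in all (about 350 g, mostly in the foot). Origin at the centre of its underside, z up. Starts upright on the counter in the same row.
- mat: Black rubber mat lying fixed on the counter, 120 mm (its x, roughly away from the robot) by 300 mm (its y) and 6 mm thick. It lies on the robot's left or right. Origin at the centre of its underside. The portafilter stands 100 mm from the mat's centre towards one end and the grey pad 100 mm towards the other (either way round), so that the point halfway between them is the mat's centre, where the leveller goes.
- portafilter: Portafilter in its holder, fixed on the mat: a 60 mm square dark wooden block 30 mm high carrying an open round steel basket of 68 mm outer diameter, 58 mm inner diameter, whose flat rim lies 60 mm above this origin (the funnel stands on that rim). A black handle 26 mm thick points away from the robot (along +x of this frame), from 33 to 160 mm from the basket's axis, its axis 44 mm above this origin. Origin on the basket's axis at the block's underside (the mat's top).
- pad: Round grey pad fixed on the mat, 80 mm diameter, 4 mm thick, flat; the tamper's place. Origin at the centre of its underside (the mat's top).
- scale: Coffee scale, fixed on the counter on the other side from the mat: black base 120 mm wide, 135 mm deep, with a dark display strip on the side near the robot, and a flat steel plate 105 by 110 mm whose top is 20 mm above the counter. Origin under the centre of the steel plate, at counter height.

How it is judged:
By the outcome, as a careful person would: the job done as asked, in the order asked, and still so for the second after the job is handed in, with the robot touching nothing.
It also fails if it takes over 109 s, if anything falls off the work surface, if the arm or the gripper's body presses on something with over 40 N, if the wrist force passes 120 N, or if a joint passes its speed limit or range.

ROBOT

A 6-joint arm with a two-finger parallel gripper is mounted at the origin on the work surface. World frame = base frame: x ahead of the robot, y to its left, z up, the work surface at z = 0. Lengths are in m, angles in rad, forces in N, time in s.
With the tool pointing down it reaches from about 0.3 to 0.825 m from the base axis. Payload 5.4 kg.
Tool frame: the origin (TCP) lies between the finger pads; the fingertips stand 14 mm ahead of it and the grasp point (between the pads) lies 5 mm behind it (env.tip_extent is the distance from the TCP to the fingertips, in m); z points along the fingers, y is the direction in which the jaws open and shut (so a half turn about z gives the same grasp; the last joint's range is limited). The gripper opens to 92 mm and grips with 3 to 60 N. Pads are 20 mm wide; open, the fingers measure 128 mm over their backs; the gripper's body (75 mm by 189 mm) begins 69 mm behind the grasp point.
Start: joints at [-1.378, 0.158, 1.597, -0, 1.386, -0.21], TCP at [0.225, -0.529, 0.229] pointing down, gripper open.
Joint ranges: [-2.91, 2.91], [-0.94, 2.29], [0.18, 2.7], [-1.29, 4.43], [0.17, 2.64], [-3, 3]. Speed limits (rad/s): [2.57, 2.57, 3.14, 3.14, 3.14, 3.14].

INTERFACE

Orientations are given as a rotation vector (axis times angle).
In Python, from plant import env gives the robot as it stands.
- The arm moves only by the tool apply_moves, never from a script. Its argument "deltas" is a list of rows, each a list of 7 numbers: the shift along the tool's x, y, z in cm, then the turn, a rotation vector about the tool's x, y, z in degrees, then the opening in per cent of the stroke, from 0 (shut) to 100 (fully open). A call has 1 to 20 rows; each row shifts and turns the commanded pose from where the row before left it, along the tool's axes as they then stand; what a row does not reach is not made up. A row lasts 1/8 s, in which the tool goes at most 62.5 mm and 10.7 degrees, less where a joint would pass 70% of its speed; a pose out of reach is approached as far as the arm can. A call is refused whole if a number of a shift passes 6.25 or a number of a turn 10.7, either way. A call with a gripper value outside its range is refused whole. The fingers move at their own pace and stop on an object; "force" is the grip in N (left out, the last holds). Time passes only in rows, so rows that do not move let the fingers close. It gives the time, the measured TCP pose, the force and the opening at its end, in the units of the state.
- env.get_obs(): the state, without advancing time (a new reading comes with each control period).
- env.grab_frame(name): name is "scene" or "top"; returns a dict with "color" (420x560x3 uint8, red, green, blue), "vfov" (degrees; the focal length in pixels is half the picture's height over the tangent of half this angle, whatever the lens; pixels are square), "cx", "cy" (the principal point, pixels), "distortion" ([k1, k2, p1, p2, k3] as OpenCV has them; the pictures are not rectified), "camera_from_world" (4x4, takes a point from world to camera coordinates). Camera axes: x right, y down, z forward; pixel columns grow to the right and rows downward; lengths in m; the calibration is good to about 2 mm. A picture is of the moment at which its call begins. There is no depth.
- env.close_job(): hands the job in, once; it reports no verdict.
The state is a dict: "clock": time; "qpos": joint angles; "qd": joint speeds; "tau": joint torques, N m; "tcp_pos": TCP position; "tcp_rot": TCP orientation; "contact_force": force on the tool from outside, world axes, zero at the start; "moment": the same for the moment, N m; "finger_gap": opening from 0.0 (shut) to 1.0 (fully open).
Only numpy, scipy, OpenCV 4.12 (cv2) and the standard library are available. Lean on these libraries where they do the work, as an engineer would, in place of code of your own. Each camera call takes 0.05 s, during which the arm holds its last target. There are 200 camera calls.

## Working session

There is one attempt and no reset: what is moved stays moved. The work goes in short steps, Python scripts to look and compute and a tool call to move; the robot and the scene stay as the last step left them, time stands still between calls to the robot, and variables do not carry over. Pictures are saved under pics/ and viewed, about 12 in all and at most 16, crops included, and the job is handed in when it is done.

Besides the shell and the picture viewer there is one more tool, called after "Request:" as name(argument=value, ...), one argument or row to a line, values as JSON. apply_moves: Moves the arm, as the interface text tells. Its arguments: {"type":"object","properties":{"deltas":{"type":"array","items":{"type":"array","items":{"type":"number"}}},"force":{"type":"number"}},"required":["deltas"]}

```bash
mkdir -p pics; cat > h.py <<'E'
import numpy as np, cv2
from plant import env
def grab(n):
    f=env.grab_frame(n); h=f["color"].shape[0]
    fl=h/2/np.tan(np.radians(f["vfov"])/2)
    f["K"]=np.array([[fl,0,f["cx"]],[0,fl,f["cy"]],[0,0,1]]); f["D"]=np.array(f["distortion"],float)
    f["T"]=np.array(f["camera_from_world"]); return f
def save(f,n): cv2.imwrite(n,f["color"][:,:,::-1])
def ray(f,uv):
    p=cv2.undistortPoints(np.array(uv,float).reshape(-1,1,2),f["K"],f["D"]).reshape(-1,2)
    R,t=f["T"][:3,:3],f["T"][:3,3]
    return -R.T@t,np.c_[p,np.ones(len(p))]@R
def onz(f,uv,z):
    c,d=ray(f,uv); return c+d*((z-c[2])/d[:,2])[:,None]
def proj(f,P):
    T=f["T"]; return cv2.projectPoints(np.array(P,float).reshape(-1,1,3),cv2.Rodrigues(T[:3,:3])[0],T[:3,3],f["K"],f["D"])[0].reshape(-1,2)
E
python3 - <<'E'
from h import *
for n in("scene","top"):
    f=grab(n);save(f,f"pics/{n}0.png");print(n,f["vfov"],f["D"],ray(f,[[280,210]]))
o=env.get_obs();print(o)
E
```

```text
scene 53.840368689433234 [-0.04067159  0.          0.          0.          0.        ] (array([1.18401484, 0.22942739, 0.48785558]), array([[-0.78696786, -0.26377514, -0.55779282]]))
top 50.268301461206235 [-0.0560554  0.         0.         0.         0.       ] (array([ 4.83653188e-01, -3.05201821e-04,  8.94397059e-01]), array([[ 0.07341155, -0.01487296, -0.99723004]]))
{'clock': 0.1, 'qpos': array([-1.37810730e+00,  1.58966748e-01,  1.59809293e+00, -3.82664491e-06,
        1.38620604e+00, -2.10102722e-01]), 'qd': array([ 0.00093133, -0.00067952, -0.00401758,  0.00103354, -0.00096438,
       -0.00032686]), 'tau': array([ 8.53753372e-04, -3.86505926e+01, -3.22958922e+01,  7.04443222e-02,
        3.39753844e-02, -4.58265174e-05]), 'tcp_pos': array([ 0.22526568, -0.52845129,  0.22773489]), 'tcp_rot': array([-3.07645630e+00, -6.28101765e-01, -1.69650563e-05]), 'contact_force': array([ 0.80509767, -0.12648736, -0.02208851]), 'moment': array([0.00129317, 0.02808603, 0.0269931 ]), 'finger_gap': 1.0050070404813063}
```

View pics/top0.png

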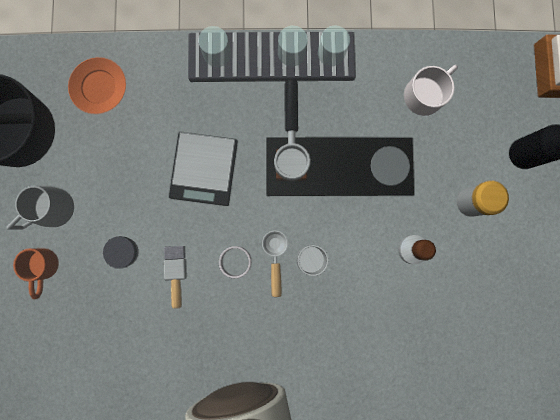

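View pics/scene0.png

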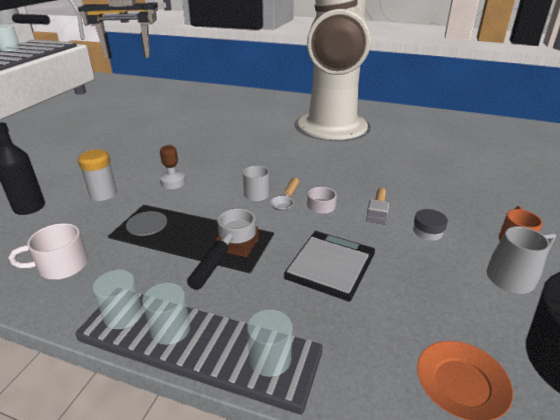

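```bash
cat > m.py <<'E'
from h import *
f=grab("top"); print("tcp,base px",proj(f,[env.get_obs()["tcp_pos"],[0,0,0],[.5,.2,0],[.5,-.2,0]]).round())
g=cv2.cvtColor(f["color"],cv2.COLOR_RGB2GRAY)
big=cv2.resize(g,None,fx=4,fy=4,interpolation=cv2.INTER_CUBIC)
vis=cv2.resize(f["color"],None,fx=4,fy=4,interpolation=cv2.INTER_CUBIC)
def radial(uv,z,R,name,tol=.008,sign=0):
    """edge points: cast from the guess centre at height z, strongest gradient near R; then circle fit"""
    c=onz(f,[uv],z)[0][:2]
    for it in range(4):
        a=np.linspace(0,2*np.pi,120,endpoint=False); r=np.arange(R-tol,R+tol,.00025)
        P=np.stack([c[0]+np.outer(np.cos(a),r),c[1]+np.outer(np.sin(a),r),np.full((120,len(r)),z)],-1)
        px=proj(f,P).astype(np.float32).reshape(120,-1,2)
        v=cv2.GaussianBlur(cv2.remap(g.astype(np.float32),px,None,cv2.INTER_CUBIC),(9,1),0)
        d=np.gradient(v,axis=1); d=np.abs(d) if sign==0 else sign*d
        k=d.argmax(1); rr=r[k]; ok=(d.max(1)>.35*np.median(d.max(1)))&(k>1)&(k<len(r)-2)
        for _ in range(4):
            x=c[0]+rr*np.cos(a); y=c[1]+rr*np.sin(a)
            s=np.linalg.lstsq(np.c_[2*x,2*y,np.ones_like(x)][ok],(x*x+y*y)[ok],rcond=None)[0]
            rad=np.sqrt(s[2]+s[0]**2+s[1]**2); e=abs(np.hypot(x-s[0],y-s[1])-rad); ok=e<max(.001,1.5*np.median(e[ok]))
        c=s[:2]
    print(name,c.round(4),"R",rad.round(4),"exp",R,"n",ok.sum()); 
    th=np.linspace(0,6.3,80); q=proj(f,np.c_[c[0]+rad*np.cos(th),c[1]+rad*np.sin(th),np.full(80,z)])
    cv2.polylines(vis,[np.int32(q*4+2)],1,(255,0,0),1); return c
radial((120,252),.034,.031,"leveller")
radial((235,262),.030,.031,"funnel",.005)
radial((313,260),.058,.029,"cup",.005)
radial((292,161),.066,.034,"basket",.006)
radial((390,166),.010,.040,"pad")
radial((424,250),.085,.019,"handle",.005)
radial((413,250),.018,.029,"tamper foot",.006)
def quad(mask,uv,z,name):
    n,l=cv2.connectedComponents(mask.astype(np.uint8)); m=(l==l[uv[1],uv[0]]).astype(np.uint8)
    m=cv2.morphologyEx(m,cv2.MORPH_OPEN,np.ones((9,9)))
    cs=max(cv2.findContours(m,0,cv2.CHAIN_APPROX_NONE)[0],key=cv2.contourArea)
    w=onz(f,cs.reshape(-1,2),z)[:,:2].astype(np.float32)
    (c,s,a)=cv2.minAreaRect(w); print(name,np.round(c,4),np.round(s,4),round(a,2))
    cv2.polylines(vis,[np.int32(cs*4+2)],1,(0,255,0),1)
quad(g<40,(340,170),.006,"mat")
quad(g>135,(205,160),.020,"plate")
cv2.imwrite("pics/vis.png",cv2.resize(vis[400:1240,360:1800,::-1],None,fx=.55,fy=.55,interpolation=cv2.INTER_AREA))
E
python3 m.py
```

```text
tcp,base px [[620. 404.]
 [278. 490.]
 [173. 236.]
 [373. 233.]]
leveller [0.4714 0.296 ] R 0.0319 exp 0.031 n 82
funnel [0.4492 0.0744] R 0.0284 exp 0.031 n 97
cup [ 0.4511 -0.0702] R 0.0272 exp 0.029 n 76
basket [ 0.6378 -0.0359] R 0.0335 exp 0.034 n 112
pad [ 0.6358 -0.2361] R 0.0399 exp 0.04 n 120
handle [ 0.4668 -0.273 ] R 0.0212 exp 0.019 n 60
tamper foot [ 0.4667 -0.2773] R 0.0287 exp 0.029 n 73
mat [ 0.5907 -0.2667] [0.0335 0.0265] 89.21
plate [0.647  0.1369] [0.1078 0.1036] 81.83
```

View pics/vis.png

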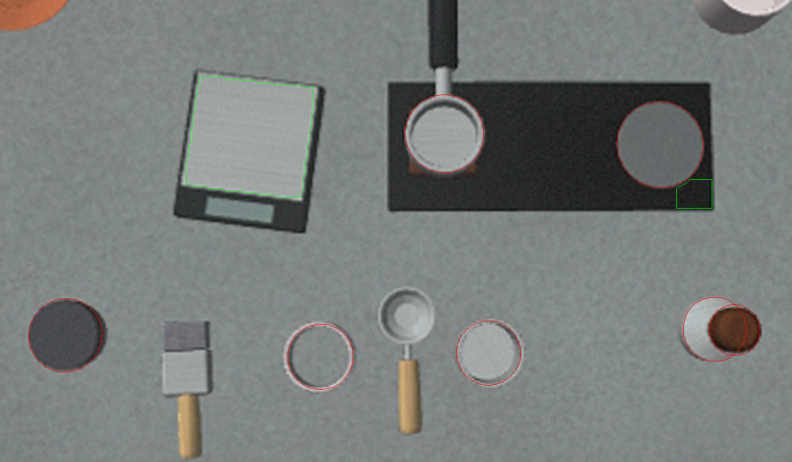

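The top view shows, left to right, the leveller (120,252), funnel (235,262), cup (313,260) and tamper (413,249). The basket is at (292,161) and the pad at (390,166). Basket to pad measures 0.200 m, as it must. The brush and scoop are clutter.

Request:
apply_moves(
  deltas=[
    [0,0,0,0,0,-9.56,100],
    [0,0,0,0,0,-9.56,100],
    [0,0,0,0,0,-9.56,100],
    [0,0,0,0,0,-9.56,100],
    [0,0,0,0,0,-9.56,100],
    [0,0,0,0,0,-9.56,100],
    [0,0,0,0,0,-9.56,100],
    [0,0,0,0,0,0,100],
  ],
  force=15,
)

```text
clock: 1.15
tcp_pos: [0.2253, -0.5288, 0.2282]
tcp_rot: [-2.223, -2.219, -0.001]
contact_force: [-0.2, -0.1, 0.9]
finger_gap: 0.999
```

Request:
apply_moves(
  deltas=[
    [4.02,1.49,0,0,0,0,100],
    [4.02,1.49,0,0,0,0,100],
    [4.02,1.49,0,0,0,0,100],
    [4.02,1.49,0,0,0,0,100],
    [4.02,1.49,0,0,0,0,100],
    [4.02,1.49,0,0,0,0,100],
    [4.02,1.49,0,0,0,0,100],
    [4.02,1.49,0,0,0,0,100],
    [4.02,1.49,0,0,0,0,100],
    [4.02,1.49,0,0,0,0,100],
    [4.02,1.49,0,0,0,0,100],
    [4.02,1.49,0,0,0,0,100],
    [4.02,1.49,0,0,0,0,100],
    [4.02,1.49,0,0,0,0,100],
    [4.02,1.49,0,0,0,0,100],
    [0,0,3.5,0,0,0,100],
    [0,0,3.5,0,0,0,100],
    [0,0,0,0,0,0,100],
    [0,0,0,0,0,0,100],
  ],
)

```text
clock: 3.52
tcp_pos: [0.4496, 0.0739, 0.1599]
tcp_rot: [2.222, 2.219, 0.002]
contact_force: [0.3, 0.2, 0.6]
finger_gap: 0.998
```

Request:
apply_moves(
  deltas=[
    [0,0,3,0,0,0,100],
    [0,0,3,0,0,0,100],
    [0,0,3,0,0,0,100],
    [0,0,2,0,0,0,100],
    [0,0,1.5,0,0,0,100],
    [0,0,1,0,0,0,100],
    [0,0,0.75,0,0,0,100],
    [0,0,0,0,0,0,100],
  ],
)

```text
clock: 4.53
tcp_pos: [0.4489, 0.074, 0.016]
tcp_rot: [-2.221, -2.221, 0.0]
contact_force: [0.2, -0.2, 0.4]
finger_gap: 1.002
```

```bash
python3 - <<'E'
from h import *
f=grab("scene");c=f["color"][110:290,170:440]
cv2.imwrite("pics/s1.png",cv2.resize(c[:,:,::-1],None,fx=2.9,fy=2.9,interpolation=cv2.INTER_CUBIC))
E
```

```text
(no output)
```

View pics/s1.png

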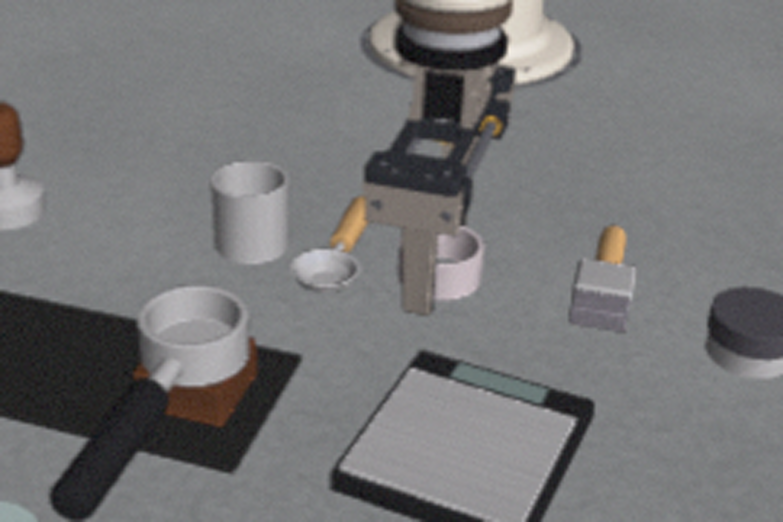

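The fingers straddle the funnel ring (about 440,260 in the crop) and clear the scoop. Closing.

Request:
apply_moves(
  deltas=[
    [0,0,0,0,0,0,60],
    [0,0,0,0,0,0,50],
    [0,0,0,0,0,0,50],
    [0,0,0,0,0,0,50],
    [0,0,0,0,0,0,50],
    [0,0,0,0,0,0,50],
    [0,0,0,0,0,0,50],
    [0,0,0,0,0,0,50],
  ],
)

```text
clock: 5.58
tcp_pos: [0.449, 0.074, 0.0162]
tcp_rot: [2.221, 2.221, 0.0]
contact_force: [-1.0, -0.1, 4.0]
finger_gap: 0.679
```

Request:
apply_moves(
  deltas=[
    [0,0,-2,0,0,0,50],
    [0,0,-4,0,0,0,50],
    [0,0,-4,0,0,0,50],
    [0,0,-2,0,0,0,50],
    [-1.1,1.89,0,0,0,0,50],
    [-2.2,3.78,0,0,0,0,50],
    [-2.2,3.78,0,0,0,0,50],
    [-2.2,3.78,0,0,0,0,50],
    [-2.2,3.78,0,0,0,0,50],
    [-1.1,1.89,0,0,0,0,50],
    [0,0,2,0,0,0,50],
    [0,0,2,0,0,0,50],
    [0,0,0,0,0,0,50],
    [0,0,0,0,0,0,50],
  ],
)

```text
clock: 7.32
tcp_pos: [0.6374, -0.0354, 0.096]
tcp_rot: [-2.221, -2.222, 0.0]
contact_force: [-0.2, 0.4, -0.2]
finger_gap: 0.673
```

```bash
python3 - <<'E'
from h import *
f=grab("scene");c=f["color"][110:310,130:400]
cv2.imwrite("pics/s2.png",cv2.resize(c[:,:,::-1],None,fx=2.9,fy=2.9,interpolation=cv2.INTER_CUBIC))
print(env.get_obs()["tcp_pos"])
E
```

```text
[ 0.63792448 -0.03566957  0.09666655]
```

View pics/s2.png

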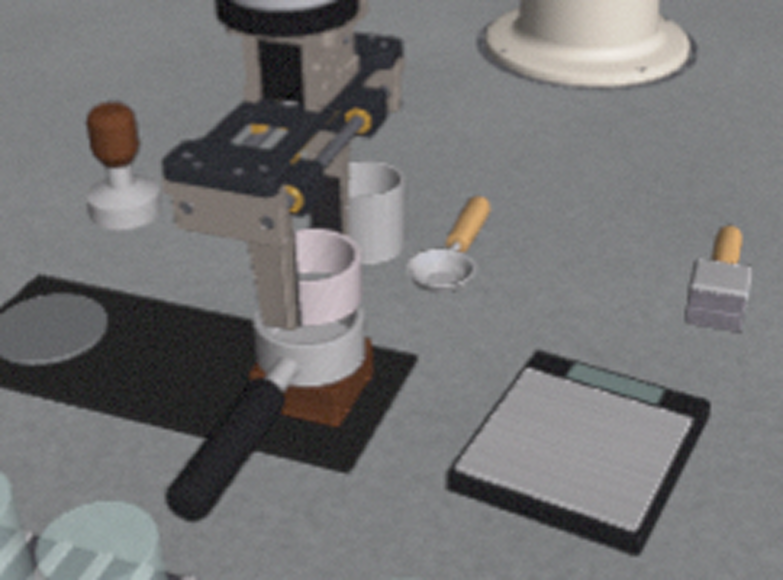

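The funnel hangs level, directly above the basket rim (about 310,340 in the crop).

Request:
apply_moves(
  deltas=[
    [0,0,0.7,0,0,0,50],
    [0,0,0.4,0,0,0,50],
    [0,0,0.2,0,0,0,50],
    [0,0,0,0,0,0,50],
    [0,0,0,0,0,0,50],
  ],
)

```text
clock: 8.0
tcp_pos: [0.638, -0.036, 0.0833]
tcp_rot: [2.221, 2.221, 0.0]
contact_force: [1.1, -0.0, -0.6]
finger_gap: 0.677
```

Request:
apply_moves(
  deltas=[
    [0,0,0.1,0,0,0,50],
    [0,0,0.05,0,0,0,50],
    [0,0,0,0,0,0,50],
    [0,0,0,0,0,0,50],
  ],
)

```text
clock: 8.5
tcp_pos: [0.6381, -0.0361, 0.0823]
tcp_rot: [2.221, 2.221, 0.0]
contact_force: [-2.0, -0.0, 5.8]
finger_gap: 0.677
```

Request:
apply_moves(
  deltas=[
    [0,0,0,0,0,0,75],
    [0,0,0,0,0,0,85],
    [0,0,0,0,0,0,90],
    [0,0,0,0,0,0,90],
    [0,0,-1,0,0,0,90],
    [0,0,-3,0,0,0,90],
    [0,0,-3,0,0,0,90],
    [0,0,-3,0,0,0,90],
    [-2,-1.43,0,0,0,0,90],
    [-4,-2.85,0,0,0,0,90],
    [-4,-2.85,0,0,0,0,90],
    [-4,-2.85,0,0,0,0,90],
    [-4,-2.85,0,0,0,0,90],
    [-4,-2.85,0,0,0,0,90],
    [-2,-1.43,0,0,0,0,90],
    [0,0,3,0,0,0,90],
    [0,0,0,0,0,0,90],
    [0,0,0,0,0,0,90],
  ],
)

```text
clock: 10.75
tcp_pos: [0.4673, -0.2761, 0.1528]
tcp_rot: [2.22, 2.221, 0.0]
contact_force: [1.2, 0.1, 0.5]
finger_gap: 0.898
```

```bash
python3 - <<'E'
from h import *
t=grab("top");f=grab("scene")
a=cv2.resize(t["color"][100:300,200:460],None,fx=1.5,fy=1.5,interpolation=cv2.INTER_CUBIC)
b=cv2.resize(f["color"][100:300,100:360],None,fx=1.5,fy=1.5,interpolation=cv2.INTER_CUBIC)
cv2.imwrite("pics/s3.png",np.hstack([a,b])[:,:,::-1])
E
```

```text
(no output)
```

View pics/s3.png

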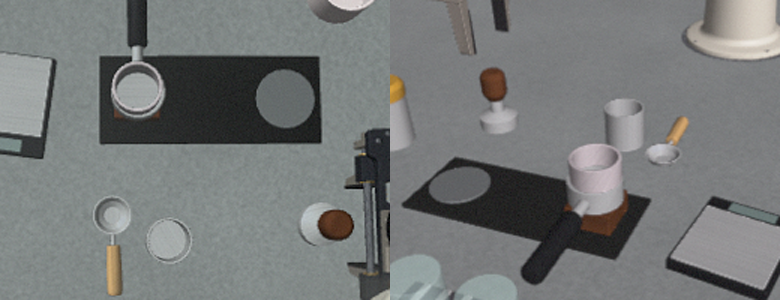

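The funnel sits on the basket (137,90 in the left half; 595,180 in the right). I'll check the numbers and where the tamper is relative to the tool.

```bash
sed -n 1,35p m.py | grep -v '^radial' | sed '/^def quad/,$d' > r.py; cat > m2.py <<'E'
exec(open("r.py").read())
a=radial((290,158),.096,.031,"funnel outer",.003)
a=radial((290,158),.096,.027,"funnel inner",.002)
s=grab("scene"); print(proj(s,[[.4668,-.276,.092],[.4668,-.276,.018],[.5168,-.276,.139]]).round(1))
cv2.imwrite("pics/v2.png",cv2.resize(vis[440:840,960:1400,::-1],None,fx=1.3,fy=1.3))
E
python3 m2.py
```

```text
tcp,base px [[439. 250.]
 [278. 490.]
 [173. 236.]
 [373. 233.]]
funnel outer [ 0.6382 -0.0339] R 0.0306 exp 0.031 n 99
funnel inner [ 0.6361 -0.0325] R 0.0278 exp 0.027 n 97
[[167.6 146.8]
 [172.3 175.8]
 [151.5 135.9]]
```

View pics/v2.png

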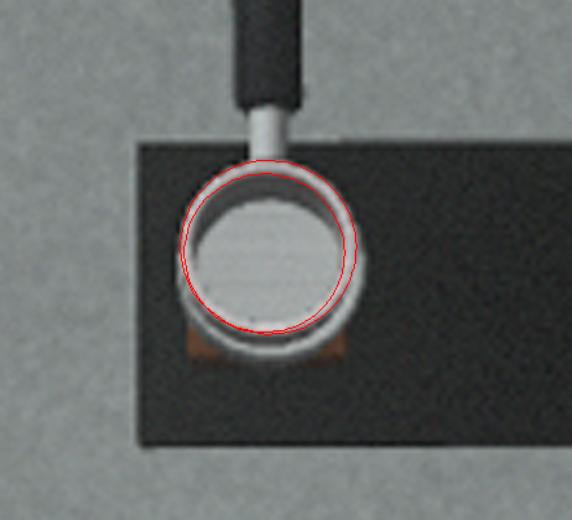

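The outer-edge fit puts the funnel about 2–3 mm too far towards +y of the basket axis, with x within 0.5 mm. I'll mend it before going on.

Request:
apply_moves(
  deltas=[
    [0,0,-3,0,0,0,90],
    [2,1.43,0,0,0,0,90],
    [4,2.85,0,0,0,0,90],
    [4,2.85,0,0,0,0,90],
    [4,2.85,0,0,0,0,90],
    [4,2.85,0,0,0,0,90],
    [4,2.85,0,0,0,0,90],
    [2,1.43,0,0,0,0,90],
    [0,0,3,0,0,0,90],
    [0,0,3,0,0,0,90],
    [0,0,3,0,0,0,90],
    [0,0,0.9,0,0,0,90],
    [0,0,0,0,0,0,90],
    [0,0,0,0,0,0,60],
    [0,0,0,0,0,0,50],
    [0,0,0,0,0,0,50],
    [0,0,0,0,0,0,50],
    [0,0,0,0,0,0,50],
  ],
)

```text
clock: 13.2
tcp_pos: [0.6387, -0.0362, 0.0839]
tcp_rot: [2.22, 2.22, 0.002]
contact_force: [-0.4, -0.0, 5.2]
finger_gap: 0.674
```

Request:
apply_moves(
  deltas=[
    [0,0,-0.4,0,0,0,50],
    [0,0,0,0,0,0,50],
    [-0.23,0,0,0,0,0,50],
    [0,0,0,0,0,0,50],
    [0,0,0.25,0,0,0,50],
    [0,0,0.2,0,0,0,50],
    [0,0,0,0,0,0,50],
    [0,0,0,0,0,0,50],
  ],
)

```text
clock: 14.2
tcp_pos: [0.6381, -0.0384, 0.0839]
tcp_rot: [2.221, 2.221, -0.0]
contact_force: [-5.1, 0.6, 8.9]
finger_gap: 0.673
```

Request:
apply_moves(
  deltas=[
    [0,0,0,0,0,0,75],
    [0,0,0,0,0,0,85],
    [0,0,0,0,0,0,90],
    [0,0,0,0,0,0,90],
    [0,0,-1,0,0,0,90],
    [0,0,-3,0,0,0,90],
    [0,0,-3,0,0,0,90],
    [0,0,-3,0,0,0,90],
    [-2,-1.43,0,0,0,0,90],
    [-3.95,-2.85,0,0,0,0,90],
    [-3.95,-2.85,0,0,0,0,90],
    [-3.95,-2.85,0,0,0,0,90],
    [-3.95,-2.85,0,0,0,0,90],
    [-3.95,-2.85,0,0,0,0,90],
    [-2,-1.43,0,0,0,0,90],
    [0,0,3,0,0,0,90],
    [0,0,0,0,0,0,90],
    [0,0,0,0,0,0,90],
  ],
)

```text
clock: 16.45
tcp_pos: [0.4673, -0.2759, 0.1533]
tcp_rot: [2.22, 2.221, 0.0]
contact_force: [-0.6, -0.1, -0.8]
finger_gap: 0.9
```

```bash
cat >> m2.py <<'E'
radial((313,260),.058,.029,"cup",.003)
radial((120,252),.034,.031,"leveller",.003)
E
python3 m2.py
```

```text
tcp,base px [[439. 250.]
 [278. 490.]
 [173. 236.]
 [373. 233.]]
funnel outer [ 0.6343 -0.0333] R 0.0312 exp 0.031 n 71
funnel inner [ 0.637  -0.0328] R 0.0276 exp 0.027 n 97
[[167.6 146.8]
 [172.3 175.8]
 [151.5 135.9]]
cup [ 0.4505 -0.0713] R 0.0281 exp 0.029 n 100
leveller [0.4717 0.2946] R 0.0328 exp 0.031 n 75
```

View pics/v2.png

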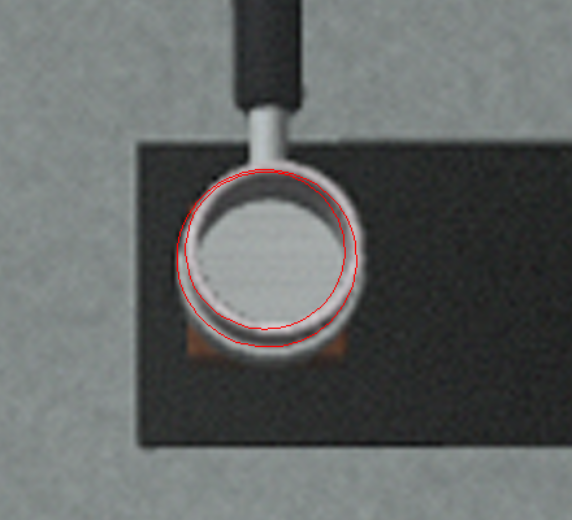

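The funnel is now visually centred on the basket to about 1 mm (edges 186–360 against 180–366, after allowing for parallax). The last red fits locked onto wrong edges, so I'm ignoring them. Next, the tamper.

Request:
apply_moves(
  deltas=[
    [0,0,3,0,0,0,90],
    [0,0,3,0,0,0,90],
    [0,0,2,0,0,0,90],
    [0,0,0.7,0,0,0,90],
    [0,0,0,0,0,0,80],
    [0,0,0,0,0,0,60],
    [0,0,0,0,0,0,50],
    [0,0,0,0,0,0,40],
    [0,0,0,0,0,0,25],
    [0,0,0,0,0,0,25],
    [0,0,0,0,0,0,25],
    [0,0,0,0,0,0,25],
    [0,0,0,0,0,0,25],
  ],
  force=25,
)

```text
clock: 18.18
tcp_pos: [0.4669, -0.2759, 0.0653]
tcp_rot: [2.221, 2.221, -0.0]
contact_force: [-0.4, 0.7, 4.2]
finger_gap: 0.4
```

Request:
apply_moves(
  deltas=[
    [0,0,-1,0,0,0,25],
    [0,0,-3,0,0,0,25],
    [0,0,-2,0,0,0,25],
    [0.4,1.69,0,0,0,0,25],
    [0.8,3.38,0,0,0,0,25],
    [0.8,3.38,0,0,0,0,25],
    [0.8,3.38,0,0,0,0,25],
    [0.8,3.38,0,0,0,0,25],
    [0.44,1.69,0,0,0,0,25],
    [0,0,0,0,0,0,25],
    [0,0,0,0,0,0,25],
  ],
)

```text
clock: 19.55
tcp_pos: [0.6349, -0.2348, 0.1235]
tcp_rot: [-2.219, -2.22, 0.001]
contact_force: [-0.1, -0.1, -5.4]
finger_gap: 0.402
```

```bash
python3 - <<'E'
from h import *
f=grab("scene");c=f["color"][110:270,60:330]
cv2.imwrite("pics/s4.png",cv2.resize(c[:,:,::-1],None,fx=2.9,fy=2.9,interpolation=cv2.INTER_CUBIC))
p=env.get_obs()["tcp_pos"];print(p)
E
```

```text
[ 0.63487905 -0.23512578  0.12397481]
```

View pics/s4.png

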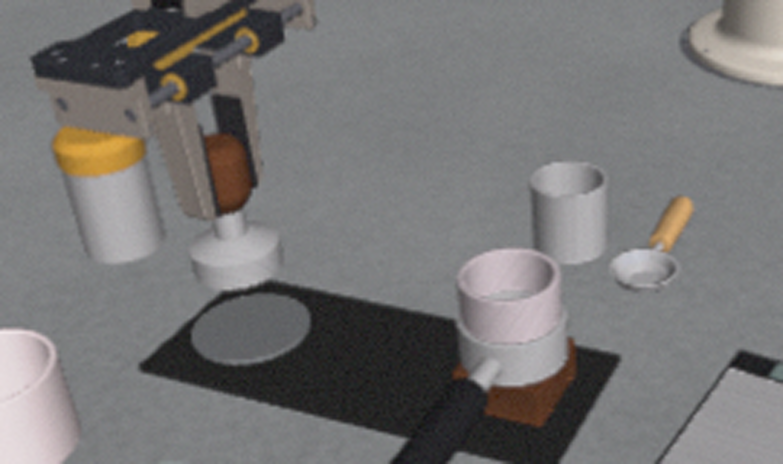

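The tamper hangs upright above the pad (about 237,255 over 250,328 in the crop). Lowering.

Request:
apply_moves(
  deltas=[
    [0,0.1,2,0,0,0,25],
    [0,0,1.7,0,0,0,25],
    [0,0,0.7,0,0,0,25],
    [0,0,0.3,0,0,0,25],
    [0,0,0.1,0,0,0,25],
    [0,0,0,0,0,0,25],
    [0,0,0,0,0,0,25],
  ],
)

```text
clock: 20.48
tcp_pos: [0.6371, -0.2355, 0.0777]
tcp_rot: [2.221, 2.221, 0.0]
contact_force: [-0.2, 0.2, -6.0]
finger_gap: 0.404
```

Request:
apply_moves(
  deltas=[
    [0,0,0.15,0,0,0,25],
    [0,0,0.1,0,0,0,25],
    [0,0,0,0,0,0,25],
    [0,0,0,0,0,0,25],
  ],
)

```text
clock: 20.98
tcp_pos: [0.637, -0.2355, 0.0754]
tcp_rot: [2.221, 2.221, 0.0]
contact_force: [-3.0, 0.6, 1.9]
finger_gap: 0.404
```

Request:
apply_moves(
  deltas=[
    [0,0,0,0,0,0,60],
    [0,0,0,0,0,0,80],
    [0,0,0,0,0,0,90],
    [0,0,0,0,0,0,90],
    [0,0,-1,0,0,0,90],
    [0,0,-3,0,0,0,90],
    [0,0,-3,0,0,0,90],
    [0,0,-3,0,0,0,90],
    [3,-1,0,0,0,0,90],
    [5,-1.5,0,0,0,0,90],
    [5,-1.5,0,0,0,0,90],
    [5,-1.5,0,0,0,0,90],
    [5,-1.5,0,0,0,0,90],
    [5,-1.5,0,0,0,0,90],
    [5,-1.5,0,0,0,0,95],
    [5,-1.5,0,0,0,0,95],
    [5,-1.5,0,0,0,0,95],
    [5,-1.5,0,0,0,0,95],
    [5,-2.1,0,0,0,0,95],
    [0,0,0,0,0,0,95],
  ],
)

```text
clock: 23.48
tcp_pos: [0.4694, 0.2975, 0.1754]
tcp_rot: [-2.216, -2.227, -0.002]
contact_force: [0.5, 0.3, -0.0]
finger_gap: 0.948
```

```bash
cat > m3.py <<'E'
exec(open("r.py").read())
print(env.get_obs()["tcp_pos"])
radial((405,163),.028,.029,"tamper foot",.004)
radial((405,163),.028,.029,"tamper foot wide",.007)
radial((120,252),.034,.031,"leveller",.004,1)
cv2.imwrite("pics/v3.png",cv2.resize(np.hstack([vis[500:900,1340:1740],vis[820:1220,280:680]])[:,:,::-1],None,fx=1,fy=1))
E
python3 m3.py
```

```text
tcp,base px [[ 89. 254.]
 [278. 490.]
 [173. 236.]
 [373. 233.]]
[0.4703911  0.29575039 0.17532112]
tamper foot [ 0.6408 -0.256 ] R 0.0268 exp 0.029 n 66
tamper foot wide [ 0.6422 -0.2558] R 0.0264 exp 0.029 n 49
leveller [0.4714 0.295 ] R 0.0327 exp 0.031 n 61
```

View pics/v3.png

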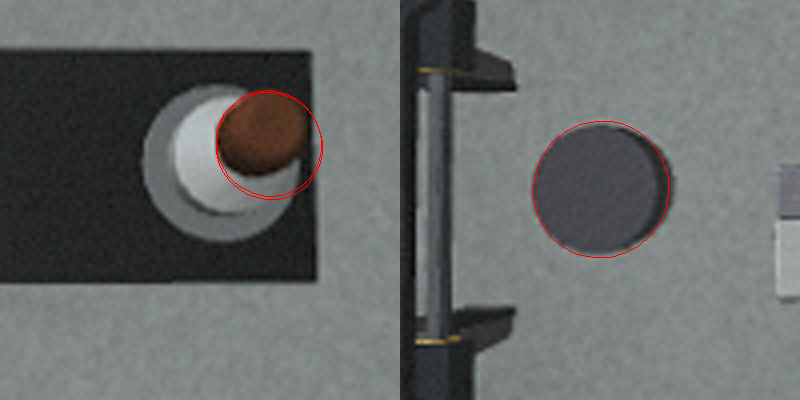

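Tamper foot: left edge 174 and bottom about 212, against the pad at 142–302. After parallax it is within about 1.5 mm of the pad's centre; the red fits there locked onto the handle, so I discard them. The leveller is at (0.4715, 0.296).

Request:
apply_moves(
  deltas=[
    [0,0.1,4,0,0,0,95],
    [0,0,4,0,0,0,95],
    [0,0,3,0,0,0,95],
    [0,0,2,0,0,0,95],
    [0,0,1.5,0,0,0,95],
    [0,0,1,0,0,0,95],
    [0,0,0,0,0,0,95],
    [0,0,0,0,0,0,70],
    [0,0,0,0,0,0,50],
    [0,0,0,0,0,0,50],
    [0,0,0,0,0,0,50],
    [0,0,0,0,0,0,50],
    [0,0,0,0,0,0,50],
  ],
)

```text
clock: 25.15
tcp_pos: [0.472, 0.2948, 0.0202]
tcp_rot: [2.221, 2.221, 0.001]
contact_force: [-2.1, -0.4, 6.2]
finger_gap: 0.664
```

Request:
apply_moves(
  deltas=[
    [0,0,-2,0,0,0,50],
    [0,0,-4,0,0,0,50],
    [0,0,-4,0,0,0,50],
    [0,0,-3,0,0,0,50],
    [-1.6,0.75,0,0,0,0,50],
    [-4,1.5,0,0,0,0,50],
    [-4,1.5,0,0,0,0,50],
    [-4,1.5,0,0,0,0,50],
    [-4,1.5,0,0,0,0,50],
    [-4,1.5,0,0,0,0,50],
    [-4,1.5,0,0,0,0,50],
    [-4,1.5,0,0,0,0,50],
    [-4,1.5,0,0,0,0,50],
    [-4,1.5,0,0,0,0,50],
    [-4,1.5,0,0,0,0,50],
    [-1.6,0.75,0,0,0,0,50],
    [0,0,0,0,0,0,50],
    [0,0,0,0,0,0,50],
  ],
)

```text
clock: 27.4
tcp_pos: [0.636, -0.1361, 0.1486]
tcp_rot: [-2.219, -2.221, 0.001]
contact_force: [-0.6, 1.4, -2.7]
finger_gap: 0.666
```

Request:
apply_moves(
  deltas=[
    [-0.07,0.07,3,0,0,0,50],
    [0,0,3,0,0,0,50],
    [0,0,3,0,0,0,50],
    [0,0,2,0,0,0,50],
    [0,0,0.7,0,0,0,50],
    [0,0,0.4,0,0,0,50],
    [0,0,0,0,0,0,50],
    [0,0,0,0,0,0,50],
  ],
)

```text
clock: 28.4
tcp_pos: [0.6382, -0.1384, 0.0297]
tcp_rot: [2.22, 2.22, 0.001]
contact_force: [0.1, 0.5, -1.1]
finger_gap: 0.664
```

Request:
apply_moves(
  deltas=[
    [0.13,-0.1,0.2,0,0,0,50],
    [0,0,0.15,0,0,0,50],
    [0,0,0.05,0,0,0,50],
    [0,0,0,0,0,0,50],
    [0,0,0,0,0,0,50],
  ],
)

```text
clock: 29.02
tcp_pos: [0.6367, -0.1367, 0.0262]
tcp_rot: [-2.221, -2.222, 0.0]
contact_force: [-3.6, 1.2, 7.0]
finger_gap: 0.665
```

Request:
apply_moves(
  deltas=[
    [0,0,0,0,0,0,75],
    [0,0,0,0,0,0,85],
    [0,0,0,0,0,0,85],
    [0,0,0,0,0,0,85],
    [0,0,-1,0,0,0,85],
    [0,0,-3,0,0,0,85],
    [0,0,-4,0,0,0,85],
    [0,0,-4.5,0,0,0,85],
    [0.66,-1.86,0,0,0,0,90],
    [1.32,-3.72,0,0,0,0,90],
    [1.32,-3.72,0,0,0,0,90],
    [1.32,-3.72,0,0,0,0,90],
    [1.32,-3.72,0,0,0,0,90],
    [0.66,-1.86,0,0,0,0,90],
    [0,0,0,0,0,0,90],
    [0,0,0,0,0,0,90],
  ],
)

```text
clock: 31.02
tcp_pos: [0.4515, -0.0713, 0.1504]
tcp_rot: [2.22, 2.22, 0.001]
contact_force: [-0.6, -0.7, -0.4]
finger_gap: 0.902
```

```bash
cat > m4.py <<'E'
exec(open("r.py").read())
print(env.get_obs()["tcp_pos"])
radial((342,162),.040,.031,"leveller",.004,1)
cv2.imwrite("pics/v4.png",cv2.resize(vis[440:1200,960:1760,::-1],None,fx=1,fy=1))
E
python3 m4.py
```

```text
tcp,base px [[317. 262.]
 [278. 490.]
 [173. 236.]
 [373. 233.]]
[ 0.45148952 -0.07128128  0.15017742]
leveller [ 0.6407 -0.1361] R 0.0307 exp 0.031 n 46
```

View pics/v4.png

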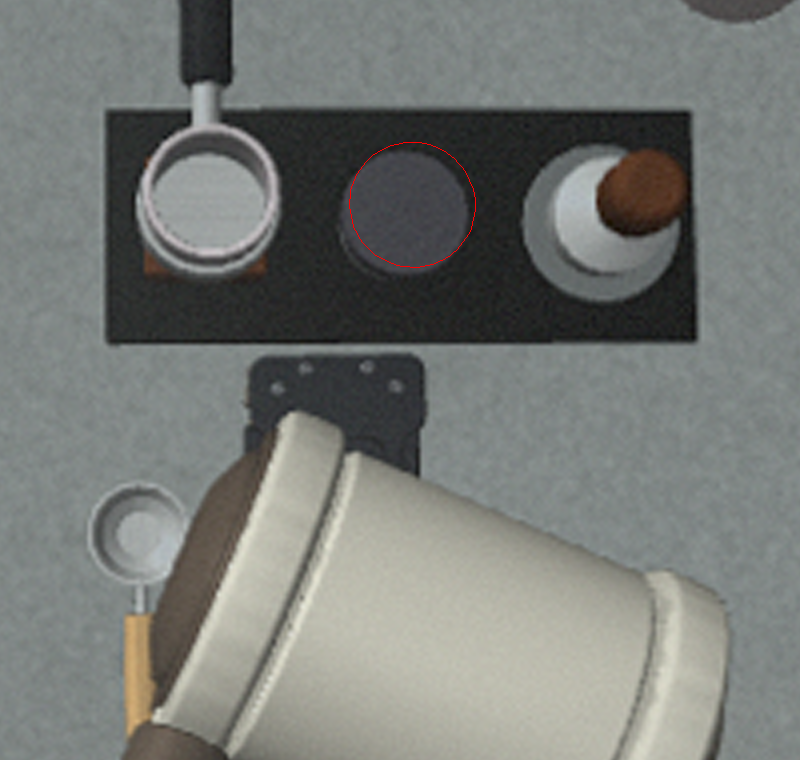

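```bash
cat > m5.py <<'E'
from h import *
f=grab("top"); g=cv2.GaussianBlur(cv2.cvtColor(f["color"],cv2.COLOR_RGB2GRAY),(3,3),0)
b=cv2.resize(g[140:185,315:365],None,fx=8,fy=8,interpolation=cv2.INTER_CUBIC)
print(g[163,318:362]); print(g[142:186,342])
for t in(45,50,55,60):
    m=(b>t).astype(np.uint8); n,l,s,c=cv2.connectedComponentsWithStats(m)
    k=l[180,210]; x,y,w,h,a=s[k]
    u=(x+w/2)/8+315-.44; v=(y+h/2)/8+140-.44
    px=[[u,v],[c[k][0]/8+314.56,c[k][1]/8+139.56]]
    r=np.array([w/16,h/16])
    print(t,x,y,w,h,onz(f,px,.040)[:,:2].round(4))
print("expected box of cap",proj(f,[[.6368,-.136+.031,.04],[.6368,-.136-.031,.04],[.6678,-.136,.04],[.6058,-.136,.04]]).round(1))
E
python3 m5.py
```

```text
[40 40 38 38 39 40 46 58 67 70 70 69 69 70 71 71 71 70 68 67 68 68 68 69
 69 69 69 69 69 68 68 68 68 68 68 67 68 69 61 45 36 35 36 36]
[38 38 38 37 38 46 60 68 68 69 69 69 70 68 68 68 69 69 69 69 69 69 69 69
 69 71 70 69 68 69 70 71 69 68 68 66 55 40 35 37 38 36 35 34]
45 73 59 267 254 [[ 0.6364 -0.1316]
 [ 0.6361 -0.1313]]
50 78 61 259 249 [[ 0.6366 -0.1318]
 [ 0.6362 -0.1315]]
55 82 65 253 243 [[ 0.6363 -0.1321]
 [ 0.6364 -0.1318]]
60 85 68 248 237 [[ 0.6363 -0.1322]
 [ 0.6364 -0.1319]]
expected box of cap [[326.7 162.8]
 [358.5 162.4]
 [342.2 146.9]
 [343.1 178.4]]
```

```bash
cat > m6.py <<'E'
from h import *
f=grab("top"); g=cv2.cvtColor(f["color"],cv2.COLOR_RGB2GRAY).astype(float)
def edge(p,q,band=3):  # first/last half-level crossing along line p->q, averaged over parallel lines
    n=400; p,q=np.array(p,float),np.array(q,float); d=(q-p)/np.linalg.norm(q-p); nn=np.array([-d[1],d[0]])
    v=np.zeros(n)
    for o in np.linspace(-band,band,7):
        L=(p+np.outer(np.linspace(0,1,n),q-p)+nn*o).astype(np.float32)[None]
        v+=cv2.remap(g.astype(np.float32),L,None,cv2.INTER_LINEAR)[0]/7
    k=np.abs(np.gradient(cv2.GaussianBlur(v[None],(31,1),0)[0])).argmax(); return p+(q-p)*k/(n-1)
e=[edge((258,180),(278,180)),edge((405,185),(425,185))]; w=onz(f,e,.006); print("mat y ends",w.round(4),"mid y",w[:,1].mean().round(4))
e=[edge((370,128),(370,146)),edge((370,186),(370,204))]; w=onz(f,e,.006); print("mat x ends",w.round(4),"mid x",w[:,0].mean().round(4))
# funnel top: left/right/upper edges at z=.096; tamper foot left edge z=.028; basket left/right
F=f["color"].astype(int); print("funnel row 158",g[158,270:316].astype(int)); print("R-G",(F[158,270:316,0]-F[158,270:316,1]))
print("funnel exp l/r/c (axis .6378,-.0359)",proj(f,[[.6378,-.0359+.031,.096],[.6378,-.0359-.031,.096],[.6378,-.0359,.096]]).round(1))
print("tamper row 160",g[160,370:392].astype(int),"exp left",proj(f,[[.6358,-.2361+.029,.028]]).round(1))
E
python3 m6.py
```

```text
mat y ends [[ 0.6096  0.0143  0.006 ]
 [ 0.5955 -0.2844  0.006 ]] mid y -0.1351
mat x ends [[ 0.6941 -0.1988  0.006 ]
 [ 0.5754 -0.1948  0.006 ]] mid x 0.6348
funnel row 158 [ 48  44  41  41 124 140 185 156 150 161 156 160 160 155 156 156 158 160
 160 161 158 162 160 161 161 158 161 162 162 162 164 162 164 164 166 156
 132 151 180 122  53  37  43  43  42  42]
R-G [-2 -3 -3 -6 -4 -3  4  3 -6 -7 -6 -5 -6 -6 -7 -4 -3 -8 -4 -5 -8 -7 -6 -4
 -2 -4 -1 -4 -8 -5 -7 -6 -4 -5 -6 -5  0  5  3  2 -2  2 -1 -1 -4  1]
funnel exp l/r/c (axis .6378,-.0359) [[275.1 157.4]
 [309.4 157. ]
 [292.2 157.2]]
tamper row 160 [ 33 109 105 102 103 100 100 121 149 183 184 189 183 184 185 184 182 181
 177  32  43  42] exp left [[377.6 163.8]]
```

Edge checks: the funnel is centred (edges 275.4 and 309.3, expected 275.1 and 309.4). The tamper's left edge is at 377.8 against 377.6. The leveller is about 3.5 mm too far towards +y, so I'll mend that.

Request:
apply_moves(
  deltas=[
    [-0.6,1.86,0,0,0,0,88],
    [-1.2,3.71,0,0,0,0,88],
    [-1.2,3.71,0,0,0,0,88],
    [-1.2,3.71,0,0,0,0,88],
    [-1.2,3.71,0,0,0,0,88],
    [-0.7,1.86,0,0,0,0,88],
    [0,0,3,0,0,0,88],
    [0,0,4,0,0,0,88],
    [0,0,3,0,0,0,88],
    [0,0,2,0,0,0,88],
    [0,0,0.4,0,0,0,88],
    [0,0,0,0,0,0,88],
    [0,0,0,0,0,0,70],
    [0,0,0,0,0,0,50],
    [0,0,0,0,0,0,50],
    [0,0,0,0,0,0,50],
    [0,0,0,0,0,0,50],
    [0,0,0,0,0,0,50],
  ],
)

```text
clock: 33.42
tcp_pos: [0.6368, -0.1321, 0.0267]
tcp_rot: [2.22, 2.22, 0.001]
contact_force: [-1.0, 0.3, 5.6]
finger_gap: 0.665
```

Request:
apply_moves(
  deltas=[
    [0,0,-0.4,0,0,0,50],
    [0,0,0,0,0,0,50],
    [-0.35,0,0,0,0,0,50],
    [0,0,0,0,0,0,50],
    [0,0,0.2,0,0,0,50],
    [0,0,0.2,0,0,0,50],
    [0,0,0.05,0,0,0,50],
    [0,0,0,0,0,0,50],
  ],
)

```text
clock: 34.42
tcp_pos: [0.6363, -0.1354, 0.0267]
tcp_rot: [2.221, 2.222, -0.0]
contact_force: [-4.5, 0.7, 8.2]
finger_gap: 0.665
```

Request:
apply_moves(
  deltas=[
    [0,0,0,0,0,0,75],
    [0,0,0,0,0,0,85],
    [0,0,0,0,0,0,85],
    [0,0,0,0,0,0,85],
    [0,0,-1,0,0,0,85],
    [0,0,-3,0,0,0,85],
    [0,0,-4,0,0,0,85],
    [0,0,-4.5,0,0,0,85],
    [0.66,-1.86,0,0,0,0,90],
    [1.31,-3.72,0,0,0,0,90],
    [1.31,-3.72,0,0,0,0,90],
    [1.31,-3.72,0,0,0,0,90],
    [1.31,-3.72,0,0,0,0,90],
    [0.65,-1.86,0,0,0,0,90],
    [0,0,0,0,0,0,90],
    [0,0,0,0,0,0,90],
  ],
)

```text
clock: 36.42
tcp_pos: [0.4511, -0.0703, 0.1509]
tcp_rot: [2.22, 2.22, 0.001]
contact_force: [-0.6, -0.2, 1.4]
finger_gap: 0.9
```

```bash
python3 m5.py; python3 - <<'E'
from h import *
print(env.get_obs()["tcp_pos"])
import cv2
g=cv2.cvtColor(cv2.imread("pics/top0.png"),cv2.COLOR_BGR2GRAY).astype(int)
print("cup row 259",g[259,292:334]);print("col 313",g[238:280,313])
f=grab("top");c=np.array([.4507,-.070]);print(proj(f,[[c[0],c[1]+.029,.058],[c[0],c[1]-.029,.058],[c[0]+.029,c[1],.058],[c[0]-.029,c[1],.058]]).round(1))
E
```

```text
[40 38 37 39 38 37 38 40 49 62 69 70 69 69 70 71 71 71 70 69 68 68 68 69
 69 68 68 68 67 68 69 69 68 68 68 68 70 71 70 67 57 42 35 33]
[42 41 38 37 38 45 59 69 70 69 68 68 67 67 68 70 70 69 68 67 68 69 70 70
 70 69 69 69 70 69 69 70 70 69 69 67 56 42 37 37 37 37 36 36]
45 86 60 268 255 [[ 0.636  -0.1348]
 [ 0.6356 -0.1345]]
50 89 63 262 248 [[ 0.6362 -0.1349]
 [ 0.6358 -0.1347]]
55 93 66 256 242 [[ 0.6362 -0.1351]
 [ 0.636  -0.135 ]]
60 97 69 249 237 [[ 0.636  -0.1352]
 [ 0.6361 -0.1352]]
expected box of cap [[326.7 162.8]
 [358.5 162.4]
 [342.2 146.9]
 [343.1 178.4]]
[ 0.45108762 -0.0702538   0.15066734]
cup row 259 [139 132 134 132 129 132 158 162 167 167 165 165 169 168 164 166 168 172
 162 162 168 169 165 167 168 168 170 164 160 167 168 157 135 122 130 170
 143 134 135 139 133 136]
col 313 [137 138 135 130 125 134 131 172 116 159 168 165 167 168 171 169 165 164
 167 167 164 169 167 166 167 166 167 167 170 168 169 170 166 169 135 110
 139 163 131 130 130 128]
[[296.  260.4]
 [327.1 259.8]
 [311.2 244.5]
 [311.9 275.8]]
```

The leveller is now at (0.636, -0.135), within 1 mm. Cup rim edges at 297.5 and 328 give y ≈ -0.072.

Request:
apply_moves(
  deltas=[
    [-0.2,0,3,0,0,0,90],
    [0,0,4,0,0,0,90],
    [0,0,3,0,0,0,90],
    [0,0,1.5,0,0,0,90],
    [0,0,0.6,0,0,0,90],
    [0,0,0,0,0,0,90],
    [0,0,0,0,0,0,70],
    [0,0,0,0,0,0,45],
    [0,0,0,0,0,0,45],
    [0,0,0,0,0,0,45],
    [0,0,0,0,0,0,45],
    [0,0,0,0,0,0,45],
    [0,0,0,0,0,0,45],
  ],
  force=20,
)

```text
clock: 38.15
tcp_pos: [0.4505, -0.072, 0.0297]
tcp_rot: [2.221, 2.221, 0.0]
contact_force: [-1.6, 0.7, 6.0]
finger_gap: 0.628
```

Request:
apply_moves(
  deltas=[
    [0,0,-2,0,0,0,45],
    [0,0,-4,0,0,0,45],
    [0,0,-3,0,0,0,45],
    [1.9,1.76,0,0,0,0,45],
    [3.8,3.58,0,0,0,0,45],
    [3.8,3.58,0,0,0,0,45],
    [3.8,3.58,0,0,0,0,45],
    [3.8,3.58,0,0,0,0,45],
    [3.8,3.58,0,0,0,0,45],
    [0,0,0,0,0,0,45],
    [0,0,3,0,0,0,45],
    [0,0,2.5,0,0,0,45],
    [0,0,1,0,0,0,45],
    [0,0,0.3,0,0,0,45],
    [0,0,0,0,0,0,45],
    [0,0,0,0,0,0,45],
  ],
)

```text
clock: 40.15
tcp_pos: [0.6475, 0.1372, 0.0524]
tcp_rot: [2.221, 2.22, 0.002]
contact_force: [0.7, 0.5, -1.2]
finger_gap: 0.628
```

Request:
apply_moves(
  deltas=[
    [0,0,0.15,0,0,0,45],
    [0,0,0.15,0,0,0,45],
    [0,0,0.05,0,0,0,45],
    [0,0,0,0,0,0,45],
    [0,0,0,0,0,0,45],
  ],
)

```text
clock: 40.78
tcp_pos: [0.6472, 0.1373, 0.0497]
tcp_rot: [2.221, 2.221, 0.001]
contact_force: [-5.3, -0.6, 8.3]
finger_gap: 0.631
```

Seated. Releasing, lifting and drawing back.

Request:
apply_moves(
  deltas=[
    [0,0,0,0,0,0,75],
    [0,0,0,0,0,0,85],
    [0,0,0,0,0,0,90],
    [0,0,0,0,0,0,90],
    [0,0,-1,0,0,0,90],
    [0,0,-3,0,0,0,90],
    [0,0,-4,0,0,0,90],
    [0,0,-4,0,0,0,90],
    [2,-1.5,0,0,0,0,90],
    [4,-3,0,0,0,0,90],
    [4,-3,0,0,0,0,90],
    [4,-3,0,0,0,0,90],
    [4,-3,0,0,0,0,90],
    [4,-3,0,0,0,0,90],
    [2,-1.5,0,0,0,0,90],
    [0,0,0,0,0,0,90],
    [0,0,0,0,0,0,90],
  ],
)

```text
clock: 42.9
tcp_pos: [0.4665, 0.3767, 0.1671]
tcp_rot: [2.221, 2.221, -0.001]
contact_force: [0.7, 0.3, -0.6]
finger_gap: 0.904
```

```bash
cat > m7.py <<'E'
exec(open("r.py").read())
radial((200,153),.078,.029,"cup",.003)
radial((200,153),.078,.029,"cup2",.0045)
print("exp l/r/t/b",proj(f,[[.647,.1369+.029,.078],[.647,.1369-.029,.078],[.647+.029,.1369,.078],[.647-.029,.1369,.078]]).round(1))
s=grab("scene")
a=cv2.resize(vis[440:960,640:1760],(784,364),interpolation=cv2.INTER_AREA); b=cv2.resize(s["color"][110:300,100:490],(784,382))[:236]
cv2.imwrite("pics/v7.png",np.vstack([a,b])[:,:,::-1])
E
python3 m7.py; python3 m5.py | tail -3
```

```text
tcp,base px [[ 42. 257.]
 [278. 490.]
 [173. 236.]
 [373. 233.]]
cup [0.6467 0.1349] R 0.0273 exp 0.029 n 88
cup2 [0.646  0.1355] R 0.027 exp 0.029 n 83
exp l/r/t/b [[182.4 155.7]
 [213.8 155.2]
 [198.1 140. ]
 [198.1 171. ]]
 [358.5 162.4]
 [342.2 146.9]
 [343.1 178.4]]
```

View pics/v7.png

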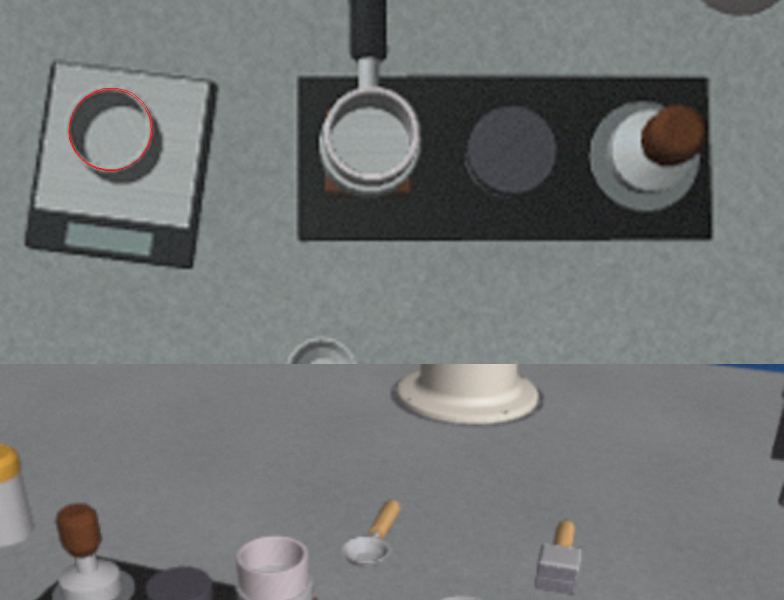

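All four stand where asked: the cup at about (0.6465, 0.135), against the plate centre at (0.647, 0.137), and the funnel, leveller and tamper are undisturbed. Handing in.

```bash
python3 -c "
from plant import env
print(env.close_job())"
```

```text
the job is handed in; nothing more can be done
None
```

I placed the funnel, tamper, leveller and cup in the order asked and handed the job in at about 43 s on the robot's clock. All four were upright, and the gripper was open and clear of everything.

Two placements were first off and I moved them again: the funnel by about 2 mm and the leveller by about 3.5 mm.

| Thing | Last check from the top camera |
|---|---|
| Funnel on basket | edges within 0.3 px of expected (under 1 mm) |
| Tamper on pad | left edge within 0.2 px; about 1.5 mm off at most by eye |
| Leveller at mat centre | y = -0.135 m, within about 1 mm |
| Cup on scale plate | within about 2 mm of the plate's centre |

**Checks that failed or disagreed:**
- Several automatic circle fits locked onto the wrong edges: the funnel after its correction, the tamper foot and the leveller on the mat. For those I used edge crossings with parallax instead.
- The cup fits gave a radius of 27 mm against the true 29 mm, so they probably caught the inner rim.
- The mask for the mat's outline failed. I took the mat's centre as the midpoint of basket and pad, and the mat's edges agreed to 1–2 mm.

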